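# Bring a tasting cup under the dosing funnel with the star wheel

### The job

Slide the blue cup along the counter, in through the lane and under the clear guard into a free pocket of the star wheel, then turn the wheel by its white paddles until the cup stands centred beneath the dosing funnel. Do not lift or tip the cup, leave the other cups, the tin and the spoon where they are, and let go of everything at the end.

Things in the scene. Friction and masses are not known exactly. Their poses are not given: they have to be found in the camera images.
- cup: The blue ceramic cup, empty, round and straight-sided: outer diameter 64 mm, 56 mm high, wall 4.5 mm, about 0.15 to 0.31 kg. It stands loose on the counter to the robot's right. Origin: centre of its underside.
- station: Dosing station, fixed to the counter, pose varies. Origin: on the counter on the wheel's axis; x away from the robot at yaw 0, y left, z up; all station places are in this frame in mm, angles counter-clockwise from above from +x. A steel ring rail, inner radius 138, 6 thick, 30 high, runs round it but for the lane's gap at -90 deg. The cup slides on the bare counter between hub (radius 62) and rail.
- wheel (a joint): Star wheel, rad, growing counter-clockwise from above. Grey metal hub, top 48 mm up; 5 white paddles with red ends, 10 mm thick, 8 to 48 mm up, out to radius 128. Yellow dashes on the hub at value + k*1.2566 mark the seats: a cup touching the paddle behind it stands there. In a seat's frame (x out) that paddle's centre line runs from (49,-44) to (123,-33). Turns endlessly, about 1 N friction, stays put.
- guard (a point): Centre of the top of the flat clear guard plate, station (52.5,-31.5), 68 mm up. The plate spans x -45 to 150, y -118 to 55, underside 64 mm above the counter: the cup passes under it, a hand cannot. 7 mm posts up to 68 mm high stand at (145,-113), (145,50), (-50.5,-144), (50.5,-144). The rest of the wheel (near the robot and on the +y side) is open above.
- entry_pocket (a point): Point on the counter in line with the lane, station (0,-98): where a cup stands once pushed in from behind until it nearly touches the hub. A paddle may block it at the start: a cup goes in freely if a seat's yellow dash lies 3 to 15 deg clockwise of the lane's centre line. Turned counter-clockwise the wheel then carries it round the far side to the funnel.
- lane_mouth (a point): Point on the counter in the lane's flared mouth, station (0,-185). The lane's centre line is x = 0: two steel cheeks 30 mm high, 82 mm apart, from y -138 to -166, then flaring to about 106 mm apart at y -190.
- spout (a point): Outlet of the steel dosing funnel in the guard's underside, station (100,0), 64 mm above the counter; a yellow spot on the counter lies straight below. The funnel is 68 mm across and rises to 118 mm above the counter.
- white_cup: White ceramic cup, diameter 60 mm, 55 mm high, loose, standing beside the way into the lane (left or right). Origin: centre of its underside.
- tin: Closed metal tin with a paper label, diameter 60 mm, 58 mm high, loose, standing on the other side of the way into the lane. Origin: centre of its underside.
- glass: Clear glass cup, diameter 68 mm, 55 mm high, loose, standing left of the wheel. Origin: centre of its underside.
- spoon: Spoon with wooden handle, 170 mm long, lying on the counter left of the wheel. Origin: under its middle; x along its length.
Not all that is in view belongs to the job. Leave any brown or orange look-alike of the cup alone.

How it is judged:
On the way:
1. the cup has come through the lane into the wheel's channel, within 25 mm of the entry pocket (horizontal distance between cup and entry_pocket below 0.025 m), for 0.1 s.
At the end, for the whole second after the job is handed in: The blue cup stands upright on the counter beneath the funnel, its centre within 15 mm of the funnel's axis; cup and wheel are at rest, and the white cup, tin, glass cup and spoon are within 30 mm of where they were (horizontal distance between cup and spout below 0.015 m and height (world z) of cup below 0.006 m and angle between cup's own z axis and vertical below 0.08 rad and linear speed of cup below 0.01 m/s and not (velocity of joint wheel above 0.03 rad/s) and not (velocity of joint wheel below -0.03 rad/s) and distance of each of white_cup, tin, glass, spoon from where it was at the start of the episode below 0.03 m); the robot touches nothing.
It fails at once if the blue cup is lifted (more than 15 mm) (height (world z) of cup above 0.015 m).
It fails at once if the blue cup is tipped (more than 0.4 rad) (angle between cup's own z axis and vertical above 0.4 rad).
It fails at once if the white cup, tin, glass cup or spoon is moved by more than 30 mm (distance of any of white_cup, tin, glass, spoon from where it was at the start of the episode above 0.03 m).
It fails at once if the white cup, tin or glass cup is knocked over (angle between any of white_cup, tin, glass's own z axis and vertical above 0.5 rad).
It also fails if it takes over 72 s, if anything falls off the work surface, if the arm or the gripper's body presses on something with over 40 N, if the wrist force passes 120 N, or if a joint passes its speed limit or range.

### The arm

A 6-joint arm with a two-finger parallel gripper is mounted at the origin on the work surface. World frame = base frame: x ahead of the robot, y to its left, z up, the work surface at z = 0. Lengths are in m, angles in rad, forces in N, time in s.
With the tool pointing down it reaches from about 0.35 to 0.975 m from the base axis. Payload 4.9 kg.
Tool frame: the origin (TCP) lies at the very end of the fingers, on their centre line; the grasp point (between the pads) lies 19 mm behind it; x points along the fingers, z is the direction in which the jaws open and shut, and the axes are right-handed (so a half turn about x gives the same grasp; the last joint's range is limited). The gripper opens to 85 mm and grips with 20 to 120 N. Pads are 22 mm wide; open, the fingers measure 114 mm over their backs; the gripper's body (76 mm by 85 mm) begins 54 mm behind the grasp point. The pads swing forward as they close: fully open they stand 13 mm farther back than shut.
Start: joints at [-1.322, 0.053, 1.613, -0, 1.476, -0.119], TCP at [0.225, -0.583, 0.231] pointing down, gripper open.
Joint ranges: [-3.01, 3.01], [-1.01, 2.22], [0.06, 2.58], [-1.02, 4.17], [0.09, 2.62], [-3.14, 3.14]. Speed limits (rad/s): [2.57, 2.57, 3.14, 3.14, 3.14, 3.14].

### API

Orientations are given as a unit quaternion [w, x, y, z].
In Python, from plant import manip, viewer gives the robot as it stands.
- The arm moves only by the shell command python3 -m inch 'ROWS'. ROWS is JSON, a list of rows, each an object with "fingers": the opening, from -1 (shut) to 1 (fully open), so that 0 is half open; "delta_pos": the shift along the tool's x, y, z in cm, a list of three; "twist": the turn, a rotation vector about the tool's x, y, z in degrees, a list of three. A call has 1 to 5 rows; each row shifts and turns the commanded pose from where the row before left it, along the tool's axes as they then stand; what a row does not reach is not made up. A row lasts 1/8 s, in which the tool goes at most 62.5 mm and 10.7 degrees, less where a joint would pass 70% of its speed; a pose out of reach is approached as far as the arm can. A call is refused whole if a number of a shift passes 6.25 or a number of a turn 10.7, either way. A call with a gripper value outside its range is refused whole. The fingers move at their own pace and stop on an object; the grip force is fixed at half the most. Time passes only in rows, so rows that do not move let the fingers close. It gives the time, the measured TCP pose, the force and the opening at its end, in the units of the state.
- manip.state(): the state, without advancing time (a new reading comes with each control period).
- viewer.grab_frame(name): name is "scene" or "side" or "wrist"; returns a dict with "pixels" (420x560x3 uint8, blue, green, red), "range_z" (420x560 float32, m along the optical axis (not along the pixel's ray), 0 where there is no reading), "K" (3x3 intrinsics, pixels), "pose" (4x4, takes a point from camera to world coordinates). Camera axes: x right, y down, z forward; pixel columns grow to the right and rows downward; lengths in m; the calibration is good to about 2 mm. The wrist camera is an equidistant fisheye: a pixel r from the principal point sees the ray r / f radians off the axis. A picture is of the moment at which its call begins.
- manip.job_done(): hands the job in, once; it reports no verdict.
The state is a dict: "time": time; "joint_pos": joint angles; "joint_vel": joint speeds; "joint_efforts": joint torques, N m; "tool_pos": TCP position; "tool_rot": TCP orientation; "contact_force": force on the tool from outside, world axes, zero at the start; "ft_torque": the same for the moment, N m; "gripper_width": opening from 0.0 (shut) to 1.0 (fully open).
Only numpy, scipy, OpenCV 4.12 (cv2) and the standard library are available. Lean on these libraries where they do the work, as an engineer would, in place of code of your own. Each camera call takes 0.05 s, during which the arm holds its last target.

## Working session

There is one attempt and no reset: what is moved stays moved. The work goes in short steps, Python scripts to look and compute and a shell command to move; the robot and the scene stay as the last step left them, time stands still between calls to the robot, and variables do not carry over. Pictures are saved under pics/ and viewed, and the job is handed in when it is done.

```bash
ls; mkdir -p pics
cat > h.py <<'E'
import numpy as np,cv2
from plant import manip,viewer
E
python3 - <<'E'
from h import *
s=manip.state();print(s)
for n in["scene","side","wrist"]:
    f=viewer.grab_frame(n);cv2.imwrite(f"pics/{n}0.png",f["pixels"]);np.savez(f"/tmp/{n}0.npz",**f)
    print(n,f["K"].round(1).tolist(),f["pose"].round(3).tolist())
E
```

```text
pics
{'time': 0.0, 'joint_pos': array([-1.32198347e+00,  5.33193713e-02,  1.61429855e+00, -6.00907951e-06,
        1.47601195e+00, -1.18995668e-01]), 'joint_vel': array([-4.79489106e-04,  3.43110192e-04,  1.64138802e-03, -8.58879658e-04,
        1.13978540e-03,  9.91847742e-06]), 'joint_efforts': array([ 1.15906027e-03, -3.93683660e+01, -3.70172524e+01, -1.10023478e-05,
        7.07971340e-03, -2.17717411e-05]), 'tool_pos': array([ 0.22457766, -0.58258475,  0.23008355]), 'tool_rot': array([ 0.58246045,  0.40060715,  0.58354578, -0.39965993]), 'contact_force': array([ 0.29885879, -0.82047335,  0.00128521]), 'ft_torque': array([ 0.04534913, -0.01479586, -0.01724034]), 'gripper_width': 0.998040901345507}
scene [[448.3, 0.0, 278.5], [0.0, 448.3, 201.4], [0.0, 0.0, 1.0]] [[-0.6, 0.689, -0.407, 1.031], [0.8, 0.511, -0.314, 0.354], [-0.008, -0.514, -0.858, 1.072], [0.0, 0.0, 0.0, 1.0]]
side [[406.6, 0.0, 287.8], [0.0, 406.6, 209.8], [0.0, 0.0, 1.0]] [[-0.953, -0.195, 0.23, 0.273], [-0.301, 0.562, -0.771, 0.863], [0.022, -0.804, -0.594, 0.765], [0.0, 0.0, 0.0, 1.0]]
wrist [[325.2, 0.0, 280.7], [0.0, 325.2, 208.9], [0.0, 0.0, 1.0]] [[0.36, -0.9, -0.246, 0.286], [-0.933, -0.348, -0.093, -0.559], [-0.001, 0.263, -0.965, 0.374], [0.0, 0.0, 0.0, 1.0]]
```

View pics/scene0.png

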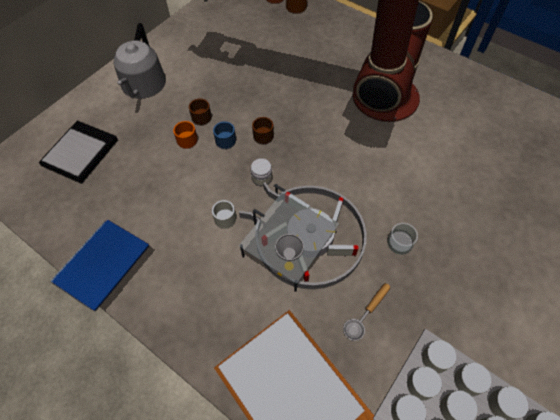

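View pics/side0.png

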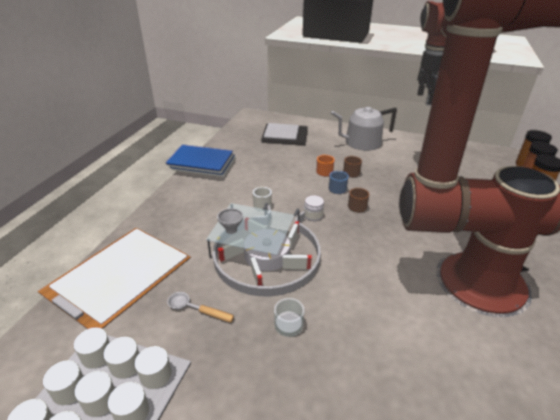

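View pics/wrist0.png

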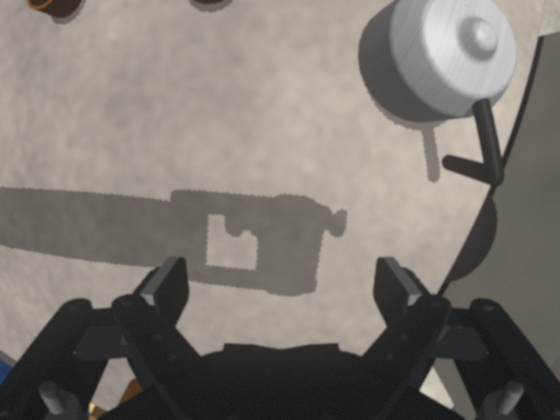

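```bash
cat >> h.py <<'E'
def load(n): return dict(np.load(f"/tmp/{n}.npz"))
def grab(n,tag):
    f=viewer.grab_frame(n);np.savez(f"/tmp/{tag}.npz",**f);return f
def cloud(f):
    z=f["range_z"];v,u=np.indices(z.shape);K=f["K"]
    P=np.stack([(u-K[0,2])/K[0,0]*z,(v-K[1,2])/K[1,1]*z,z],-1)@f["pose"][:3,:3].T+f["pose"][:3,3]
    P[z<=0]=np.nan;return P
def ray(f,u,v,h,fish=False):
    K=f["K"];x=(u-K[0,2])/K[0,0];y=(v-K[1,2])/K[1,1]
    if fish:
        r=np.hypot(x,y);d=np.array([x/r*np.sin(r),y/r*np.sin(r),np.cos(r)]) if r>0 else np.array([0,0,1.])
    else: d=np.array([x,y,1.])
    d=f["pose"][:3,:3]@d;c=f["pose"][:3,3];return c+d*(h-c[2])/d[2]
def crop(f,u0,v0,u1,v1,s,name):
    cv2.imwrite(f"pics/{name}.png",cv2.resize(f["pixels"][v0:v1,u0:u1],None,fx=s,fy=s,interpolation=cv2.INTER_CUBIC))
def circ(x,y):
    A=np.c_[2*x,2*y,np.ones(len(x))];s=np.linalg.lstsq(A,x*x+y*y,rcond=None)[0];return s[0],s[1],np.sqrt(s[2]+s[0]**2+s[1]**2)
E
python3 - <<'E'
from h import *
f=load("scene0");crop(f,165,85,385,305,2.7,"s0c")
g=load("side0");crop(g,190,130,400,345,2.7,"d0c")
for n,f,box in(("scene",f,(165,85,425,305)),("side",g,(190,130,400,345))):
    P=cloud(f);hsv=cv2.cvtColor(f["pixels"],cv2.COLOR_BGR2HSV)
    m=np.zeros(hsv.shape[:2],np.uint8);u0,v0,u1,v1=box;m[v0:v1,u0:u1]=1
    b=(cv2.inRange(hsv,(98,80,20),(120,255,255))>0)&(m>0)
    k,l,st,c=cv2.connectedComponentsWithStats(b.astype(np.uint8))
    for i in range(1,k):
        if st[i,4]>30:
            q=P[l==i];q=q[~np.isnan(q[:,0])];print(n,"blue",c[i],st[i],q[:,2].min(),q[:,2].max())
            t=q[q[:,2]>np.percentile(q[:,2],97)-.006];print(len(t),circ(t[:,0],t[:,1]),t.mean(0))
    # floor check
    q=P[(m>0)];print("floor",np.nanmedian(q[:,2]))
E
```

```text
scene blue [224.27388535 134.35881104] [213 122  23  27 471] 0.00542070401811956 0.058966868850889975
87 (np.float64(0.4483641921255931), np.float64(-0.2953101333926459), np.float64(0.02931073726597487)) [ 0.44995607 -0.29357575  0.05442494]
floor 0.0003757642974873132
side blue [208.01534527 157.65345269] [190 146  42  25 782] 0.041718871349578635 0.05790348049252292
716 (np.float64(0.9145364198186776), np.float64(-0.2724238573827653), np.float64(0.0569429527733162)) [ 0.91232471 -0.26932741  0.05156882]
side blue [338.73770492 178.78688525] [331 174  17   9  61] 0.021494381140114704 0.057630323665539884
32 (np.float64(0.4453062136225438), np.float64(-0.2934288243679009), np.float64(0.02748244476043011)) [ 0.43857537 -0.27541325  0.05502696]
floor 0.0012320541485271175
```

Run:
```python
from h import *
for n in("scene","side"):
    f=load(n+"0");P=cloud(f)
    c=ray(f,*((308,235) if n=="scene" else (266,250)),.03)
    # hub approx
    for it in range(6):
        r=np.hypot(P[...,0]-c[0],P[...,1]-c[1])
        m=(P[...,2]>.022)&(P[...,2]<.034)&(abs(r-.141)<(.03 if it<2 else .012 if it<4 else .008))
        a=circ(P[m][:,0],P[m][:,1]);c=np.array([a[0],a[1]])
    print(n,"rail",a,m.sum())
```

```text
scene rail (np.float64(0.5625956359461045), np.float64(0.09411362414216784), np.float64(0.14139616020740498)) 718
side rail (np.float64(0.5601668390846396), np.float64(0.09470341817052502), np.float64(0.14087637233412462)) 661
```

View pics/s0c.png

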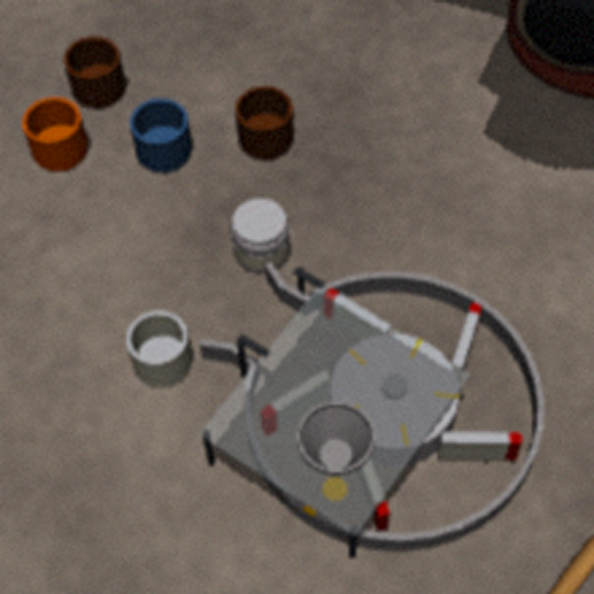

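View pics/d0c.png

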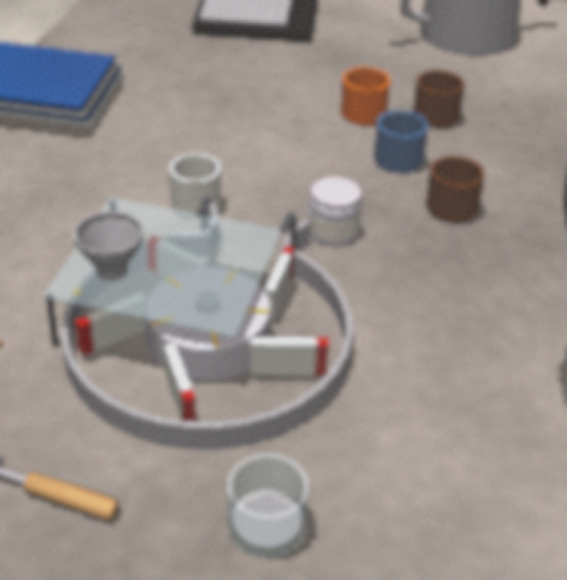

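Blue cup is at scene px (224,135). The look-alikes are orange (185,134), brown (200,111) and brown (263,130). The crop shows only this one is blue. Tin is at (261,170), white cup at (224,213).

Run:
```python
from h import *
C=np.array([.5615,.0943])
for n in("scene","side"):
    f=load(n+"0");P=cloud(f);hsv=cv2.cvtColor(f["pixels"],cv2.COLOR_BGR2HSV)
    def comp(m,h,name,minA=3):
        k,l,st,c=cv2.connectedComponentsWithStats(m.astype(np.uint8))
        for i in range(1,k):
            if st[i,4]>=minA:
                X=ray(f,*c[i],h)[:2];d=X-C;r=np.hypot(*d)
                if r<.2: print(n,name,c[i].round(1),st[i,4],X.round(4),"r%.4f ang%.2f"%(r,np.degrees(np.arctan2(d[1],d[0]))))
    y=cv2.inRange(hsv,(20,90,60),(35,255,255))>0
    comp(y,.048,"dash@48");comp(y,0,"yel@0")
    rd=(cv2.inRange(hsv,(0,130,50),(6,255,255))|cv2.inRange(hsv,(174,130,50),(180,255,255)))>0
    comp(rd,.04,"red",6)
    # objects above counter not in station
    m=(P[...,2]>.012)&(P[...,2]<.07)&(np.hypot(P[...,0]-C[0],P[...,1]-C[1])<.42)
    k,l,st,c=cv2.connectedComponentsWithStats(m.astype(np.uint8))
    for i in range(1,k):
        if st[i,4]>60:
            q=P[l==i];t=q[q[:,2]>np.percentile(q[:,2],95)-.007];print(n,"obj",c[i].round(),st[i,4],np.round(circ(t[:,0],t[:,1]),4),"ztop %.3f"%np.percentile(q[:,2],95))
    # cheeks: z .02-.035, r .145-.22, not near
    r=np.hypot(P[...,0]-C[0],P[...,1]-C[1])
    m=(P[...,2]>.015)&(P[...,2]<.036)&(r>.150)&(r<.21)&(P[...,1]<.05)
    k,l,st,c=cv2.connectedComponentsWithStats(m.astype(np.uint8))
    for i in range(1,k):
        if st[i,4]>8: print(n,"chk",c[i].round(),st[i,4],P[l==i].mean(0).round(4))
```

```text
scene dash@48 [318.7 212.9] 10 [0.5105 0.0847] r0.0519 ang-169.36
scene dash@48 [297.3 217.2] 6 [0.5542 0.0472] r0.0476 ang-98.78
scene dash@48 [330.9 231.1] 9 [0.5362 0.1398] r0.0521 ang119.05
scene dash@48 [314.5 246. ] 8 [0.5958 0.13  ] r0.0495 ang46.14
scene dash@48 [288.7 265.6] 63 [0.677  0.1091] r0.1165 ang7.31
scene dash@48 [279.1 273.8] 15 [0.7082 0.1032] r0.1470 ang3.45
scene yel@0 [318.7 212.9] 10 [0.4861 0.0721] r0.0786 ang-163.60
scene yel@0 [297.3 217.2] 6 [0.5319 0.0328] r0.0682 ang-115.74
scene yel@0 [330.9 231.1] 9 [0.513  0.1298] r0.0601 ang143.79
scene yel@0 [314.5 246. ] 8 [0.5754 0.1195] r0.0287 ang61.15
scene yel@0 [288.7 265.6] 63 [0.6604 0.0976] r0.0990 ang1.94
scene yel@0 [279.1 273.8] 15 [0.6931 0.0914] r0.1316 ang-1.26
scene red [287.3 193.3] 12 [ 0.5066 -0.0199] r0.1267 ang-115.65
scene red [340.8 198.6] 16 [0.4345 0.1055] r0.1275 ang174.94
scene red [355.1 249.5] 45 [0.5393 0.2157] r0.1234 ang100.36
scene red [306.3 275. ] 39 [0.6687 0.1562] r0.1238 ang30.02
scene obj [263. 129.] 436 [ 0.3667 -0.2144  0.0298] ztop 0.057
scene obj [226. 138.] 271 [ 0.4482 
[... 585 characters left out ...]
   0.0279]
side red [220.6 252.8] 47 [0.6627 0.1603] r0.1208 ang33.11
side red [309.1 257.2] 11 [0.4392 0.1018] r0.1225 ang176.51
side red [259.4 278.5] 24 [0.5344 0.2141] r0.1229 ang102.75
side obj [337. 183.] 248 [ 0.4464 -0.2948  0.0292] ztop 0.057
side obj [267. 241.] 5697 [0.6117 0.066  0.0765] ztop 0.069
side obj [358. 198.] 409 [ 0.3648 -0.2149  0.0298] ztop 0.056
side obj [206. 309.] 376 [0.6376 0.3045 0.0529] ztop 0.021
side obj [288. 315.] 891 [0.4351 0.2942 0.0315] ztop 0.056
side obj [152. 356.] 685 [0.6716 0.4897 0.0341] ztop 0.064
side chk [261. 204.] 26 [ 0.6468 -0.0948  0.0261]
side chk [268. 207.] 15 [ 0.6205 -0.0869  0.0281]
side chk [305. 214.] 93 [ 0.5032 -0.0908  0.0264]
```

Run:
```python
from h import *
C=np.array([.5615,.0943])
for n in("scene","side"):
    f=load(n+"0");P=cloud(f)
    r=np.hypot(P[...,0]-C[0],P[...,1]-C[1])
    m=(P[...,2]>.060)&(P[...,2]<.075)&(r<.25)&(P[...,1]>-.06)
    m=cv2.morphologyEx(m.astype(np.uint8),cv2.MORPH_OPEN,np.ones((3,3)))>0
    q=P[m][:,:2].astype(np.float32)*1000;rc=cv2.minAreaRect(q);print(n,rc,m.sum(),np.median(P[m][:,2]))
    bx=cv2.boxPoints(rc);print(bx.round(1).tolist())
    m=(P[...,2]>.014)&(P[...,2]<.036)&(r>.146)&(r<.21)
    d=P[...,:2]-C
    for yaw in(0,2,4):
        a=np.radians(yaw);R=np.array([[np.cos(a),np.sin(a)],[-np.sin(a),np.cos(a)]])
        s=d[m]@R.T*1000;k=(s[:,1]<-140)&(s[:,1]>-164)
        print(yaw,"inner R/L",np.percentile(s[k&(s[:,0]>0)&(s[:,0]<60)][:,0],[5,50,95]).round(1),np.percentile(s[k&(s[:,0]<0)&(s[:,0]>-60)][:,0],[5,50,95]).round(1))
```

```text
scene ((612.2462158203125, 50.00627899169922), (204.43359375, 202.84434509277344), 1.901498556137085) 4284 0.06763508856309874
[[506.70001220703125, 148.0], [513.5, -54.79999923706055], [717.7999877929688, -48.0], [711.0, 154.8000030517578]]
0 inner R/L [47.7 52.  57.8] [-45.4 -37.4 -34.1]
2 inner R/L [42.9 47.4 53.6] [-50.5 -42.5 -39.3]
4 inner R/L [37.6 41.4 48.7] [-54.2 -47.7 -44.6]
side ((611.3753662109375, 50.095619201660156), (201.01995849609375, 203.16038513183594), 2.0875766277313232) 2541 0.06846503548410454
[[507.20001220703125, 147.89999389648438], [514.5999755859375, -55.099998474121094], [715.5, -47.79999923706055], [708.0999755859375, 155.3000030517578]]Traceback (most recent call last):
  File "<stdin>", line 15, in <module>
    return _quantile_unchecked(
        a, q, axis, out, overwrite_input, method, keepdims, weights)
    return _ureduce(a,
                    func=_quantile_ureduce_func,
    ...<5 lines>...
                    overwrite_input=overwrite_input,
                    method=method)
    r = func(a, **kwargs)
    result = _quantile(arr,
                       quantiles=q,
    ...<2 lines>...
                       out=out,
                       weights=wgt)
    slices_having_nans = np.isnan(arr[-1, ...])
                                  ~~~^^^^^^^^^
IndexError: index -1 is out of bounds for axis 0 with size 0
```

```bash
cat >> h.py <<'E'
from scipy.spatial.transform import Rotation as Ro
C=np.array([.561,.0942]);YAW=np.radians(2.0)
RS=np.array([[np.cos(YAW),-np.sin(YAW)],[np.sin(YAW),np.cos(YAW)]])
def s2w(p): return C+RS@np.array(p,float)/1000
def w2s(p): return RS.T@(np.asarray(p)[:2]-C)*1000
def tool():
    s=manip.state();q=s["tool_rot"];R=Ro.from_quat([q[1],q[2],q[3],q[0]]).as_matrix();return s,R
def togo(target,R=None):
    s,R0=tool();R=R0 if R is None else R
    return (R.T@(np.array(target)-s["tool_pos"])*100).round(2)
def rep():
    s,R=tool();print("t%.2f pos"%s["time"],s["tool_pos"].round(4),"stn",w2s(s["tool_pos"]).round(1),"F",s["contact_force"].round(1),"w%.3f"%s["gripper_width"],"\nxax",R[:,0].round(3),"zax",R[:,2].round(3))
E
python3 - <<'E'
from h import *
rep()
for n in("scene","side"):
    f=load(n+"0");P=cloud(f)
    for nm,(u0,v0,u1,v1) in dict(scene=dict(orange=(170,115,200,152),br=(187,95,214,126),tin=(247,155,272,186)),side=dict(orange=(315,153,334,178),br=(344,155,363,178),tin=(303,195,323,221)))[n].items():
        q=P[v0:v1,u0:u1].reshape(-1,3);q=q[(q[:,2]>.048)&(q[:,2]<.064)]
        c=circ(q[:,0],q[:,1]);print(n,nm,np.round(c,4),"stn",w2s(c[:2]).round(1),len(q))
print("cup",w2s([.4475,-.295]),"white",w2s([.6555,-.1207]))
E
```

```text
t0.15 pos [ 0.2246 -0.5827  0.2303] stn [-359.8 -664.8] F [ 0.4  0.9 -0.1] w0.998 
xax [-0.     0.002 -1.   ] zax [ 0.36  -0.933 -0.002]
scene orange [ 0.5139 -0.3904  0.0305] stn [ -64.  -482.6] 130
scene br [ 0.4371 -0.4132  0.0357] stn [-141.6 -502.7] 129
scene tin [ 0.4897 -0.1242  0.0205] stn [ -78.8 -215.8] 290
side orange [ 0.4957 -0.3579  0.0508] stn [ -81.  -449.5] 113
side br [ 0.4243 -0.3813  0.0499] stn [-153.2 -470.5] 105
side tin [ 0.4869 -0.1236  0.0213] stn [ -81.6 -215.1] 204
cup [-127.01374298 -385.001817  ] white [  86.94253131 -218.06709116]
```

```bash
python3 -m inch '[{"fingers":1,"delta_pos":[0,0,0],"twist":[-10.1,0,0]},{"fingers":1,"delta_pos":[0,0,0],"twist":[-10.1,0,0]},{"fingers":1,"delta_pos":[0,0,0],"twist":[-10.1,0,0]},{"fingers":1,"delta_pos":[0,0,0],"twist":[-10.1,0,0]}]'
python3 -m inch '[{"fingers":1,"delta_pos":[0,0,0],"twist":[-10.1,0,0]},{"fingers":1,"delta_pos":[0,0,0],"twist":[-10.1,0,0]},{"fingers":1,"delta_pos":[0,0,0],"twist":[-10.3,0,0]},{"fingers":1,"delta_pos":[0,0,0],"twist":[0,0,0]}]'
python3 - <<'E'
from h import *
rep();print(togo([.4475,-.295,.14]))
E
```

```text
time: 0.65
tool_pos: [0.2246, -0.5829, 0.2308]
tool_rot: [0.686, 0.173, 0.686, -0.172]
contact_force: [-0.4, -0.4, 0.4]
gripper_width: 1.001
time: 1.15
tool_pos: [0.2246, -0.583, 0.2308]
tool_rot: [0.707, -0.011, 0.707, 0.012]
contact_force: [-0.0, -0.2, -1.5]
gripper_width: 0.995
t1.15 pos [ 0.2246 -0.583   0.2308] stn [-359.8 -665. ] F [-0.  -0.2 -1.5] w0.995 
xax [-0.     0.001 -1.   ] zax [ 0.999  0.032 -0.   ]
[ 9.1  28.06 23.21]
```

```bash
python3 -m inch '[{"fingers":1,"delta_pos":[1.3,4,3.3],"twist":[0,0,0]},{"fingers":1,"delta_pos":[1.3,4,3.3],"twist":[0,0,0]},{"fingers":1,"delta_pos":[1.3,4,3.3],"twist":[0,0,0]},{"fingers":1,"delta_pos":[1.3,4,3.3],"twist":[0,0,0]},{"fingers":1,"delta_pos":[1.3,4,3.3],"twist":[0,0,0]}]'
python3 -m inch '[{"fingers":1,"delta_pos":[1.3,4,3.3],"twist":[0,0,0]},{"fingers":1,"delta_pos":[1.3,4,3.3],"twist":[0,0,0]},{"fingers":1,"delta_pos":[0,0,0],"twist":[0,0,0]},{"fingers":1,"delta_pos":[0,0,0],"twist":[0,0,0]}]'
python3 - <<'E'
from h import *
rep();print(togo([.4475,-.295,.012]))
f=grab("wrist","w1");cv2.imwrite("pics/w1.png",f["pixels"])
hsv=cv2.cvtColor(f["pixels"],cv2.COLOR_BGR2HSV)
b=cv2.inRange(hsv,(98,90,20),(120,255,255));k,l,st,c=cv2.connectedComponentsWithStats(b)
for i in range(1,k):
    if st[i,4]>200: print(c[i],st[i],ray(f,*c[i],.03,True))
E
```

```text
time: 1.78
tool_pos: [0.3835, -0.3762, 0.1659]
tool_rot: [0.707, -0.011, 0.707, 0.011]
contact_force: [0.0, -0.8, 0.7]
gripper_width: 0.999
time: 2.28
tool_pos: [0.4459, -0.2957, 0.1404]
tool_rot: [0.707, -0.012, 0.707, 0.012]
contact_force: [-0.3, -0.8, -0.2]
gripper_width: 1.001
t2.27 pos [ 0.4459 -0.2957  0.1404] stn [-128.7 -385.6] F [-0.3 -0.8 -0.2] w1.001 
xax [-0.    -0.001 -1.   ] zax [ 0.999  0.033 -0.   ]
[12.84  0.07  0.17]
[282.25756785 207.37995825] [ 241  174   84   83 3832] [ 0.44685264 -0.29729473  0.03      ]
```

View pics/w1.png

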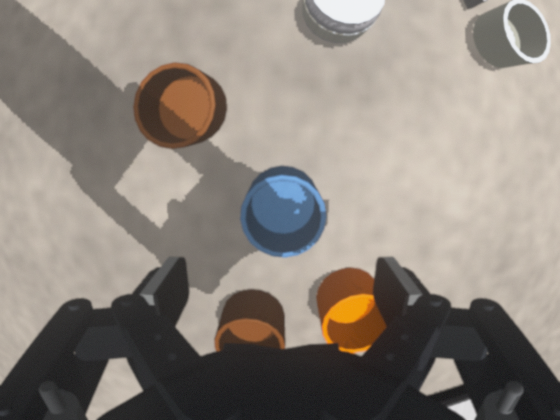

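The wrist view shows the blue cup at (283,210), in line with the jaws. The brown and orange cups are clear of the fingers, so I'm going down.

```bash
python3 -m inch '[{"fingers":1,"delta_pos":[3.5,0,0.1],"twist":[0,0,0]},{"fingers":1,"delta_pos":[3.5,0,0],"twist":[0,0,0]},{"fingers":1,"delta_pos":[3,0,0],"twist":[0,0,0]},{"fingers":1,"delta_pos":[2.6,0,0],"twist":[0,0,0]},{"fingers":1,"delta_pos":[0,0,0],"twist":[0,0,0]}]'
python3 -m inch '[{"fingers":0.4,"delta_pos":[0,0,0],"twist":[0,0,0]},{"fingers":0.2,"delta_pos":[0,0,0],"twist":[0,0,0]},{"fingers":0,"delta_pos":[0,0,0],"twist":[0,0,0]},{"fingers":-0.2,"delta_pos":[0,0,0],"twist":[0,0,0]},{"fingers":-0.2,"delta_pos":[0,0,0],"twist":[0,0,0]}]'
python3 - <<'E'
from h import *
rep();print(togo([*s2w([0,-268]),.012]))
f=grab("side","d1");crop(f,300,130,400,230,5,"d1")
E
```

```text
time: 2.95
tool_pos: [0.4449, -0.2954, 0.0125]
tool_rot: [0.706, -0.01, 0.708, 0.012]
contact_force: [-0.7, -0.2, -0.1]
gripper_width: 1.006
time: 3.58
tool_pos: [0.4482, -0.297, 0.0166]
tool_rot: [0.708, -0.013, 0.706, 0.011]
contact_force: [-1.1, -1.1, 6.3]
gripper_width: 0.745
t3.58 pos [ 0.4482 -0.297   0.0166] stn [-126.4 -387. ] F [-1.1 -1.1  6.3] w0.745 
xax [ 0.003 -0.003 -1.   ] zax [0.999 0.035 0.002]
[ 0.45 11.91 12.63]
```

View pics/d1.png

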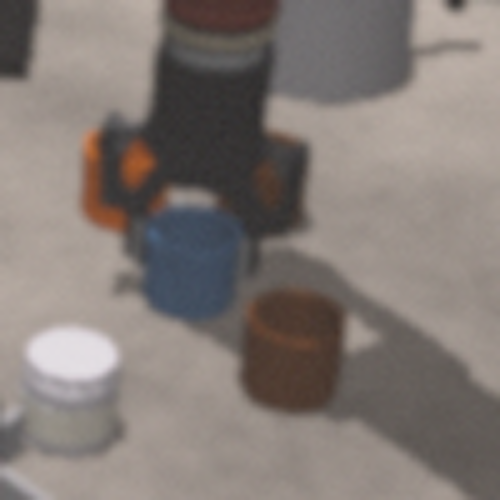

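```bash
python3 -m inch '[{"fingers":-0.2,"delta_pos":[-0.3,0,0],"twist":[0,0,0]},{"fingers":-0.2,"delta_pos":[0,0,0],"twist":[0,0,0]}]'
python3 -m inch '[{"fingers":-0.2,"delta_pos":[0,1.2,1.26],"twist":[0,0,0]},{"fingers":-0.2,"delta_pos":[0,1.2,1.26],"twist":[0,0,0]},{"fingers":-0.2,"delta_pos":[0,1.2,1.26],"twist":[0,0,0]},{"fingers":-0.2,"delta_pos":[0,1.2,1.26],"twist":[0,0,0]},{"fingers":-0.2,"delta_pos":[0,1.2,1.26],"twist":[0,0,0]}]'
python3 - <<'E'
from h import *
rep();print(togo([*s2w([0,-268]),.015]))
E
```

```text
time: 3.88
tool_pos: [0.4467, -0.2949, 0.0171]
tool_rot: [0.707, -0.012, 0.707, 0.012]
contact_force: [-0.1, 0.1, -1.6]
gripper_width: 0.745
time: 4.5
tool_pos: [0.5088, -0.2321, 0.0173]
tool_rot: [0.707, -0.012, 0.707, 0.012]
contact_force: [-0.5, 0.6, -1.6]
gripper_width: 0.751
t4.50 pos [ 0.5088 -0.2321  0.0173] stn [ -63.5 -324.3] F [-0.5  0.6 -1.6] w0.751 
xax [-0.  0. -1.] zax [ 0.999  0.035 -0.   ]
[0.23 5.63 6.35]
```

```bash
python3 -m inch '[{"fingers":-0.2,"delta_pos":[0.05,1.13,1.27],"twist":[0,0,0]},{"fingers":-0.2,"delta_pos":[0.05,1.13,1.27],"twist":[0,0,0]},{"fingers":-0.2,"delta_pos":[0,1.13,1.27],"twist":[0,0,0]},{"fingers":-0.2,"delta_pos":[0,1.13,1.27],"twist":[0,0,0]},{"fingers":-0.2,"delta_pos":[0,1.13,1.27],"twist":[0,0,0]}]'
python3 -m inch '[{"fingers":-0.2,"delta_pos":[0,0,0],"twist":[0,0,0]},{"fingers":-0.2,"delta_pos":[0,0,0],"twist":[0,0,0]}]'
python3 - <<'E'
from h import *
rep()
f=grab("wrist","w2");cv2.imwrite("pics/w2.png",f["pixels"])
f=grab("scene","s2");crop(f,165,85,385,305,2.7,"s2c")
P=cloud(f)
hsv=cv2.cvtColor(f["pixels"],cv2.COLOR_BGR2HSV);b=cv2.inRange(hsv,(98,80,20),(120,255,255))>0
b[:,:165]=0;b[:85]=0;q=P[b];q=q[q[:,2]>.048];print(np.round(circ(q[:,0],q[:,1]),4),w2s(circ(q[:,0],q[:,1])[:2]),np.percentile(q[:,2],95))
E
```

```text
time: 5.12
tool_pos: [0.5703, -0.1741, 0.0167]
tool_rot: [0.707, -0.012, 0.707, 0.012]
contact_force: [-1.5, -1.0, 2.8]
gripper_width: 0.741
time: 5.38
tool_pos: [0.5699, -0.1744, 0.0167]
tool_rot: [0.707, -0.012, 0.707, 0.012]
contact_force: [1.3, 1.4, 2.6]
gripper_width: 0.742
t5.38 pos [ 0.5699 -0.1744  0.0167] stn [  -0.4 -268.7] F [1.3 1.4 2.6] w0.742 
xax [ 0.001  0.    -1.   ] zax [0.999 0.035 0.001]
[0.457  0.1227 0.3056] [-102.91688684   32.10572736] 0.09170668132635802
```

View pics/s2c.png

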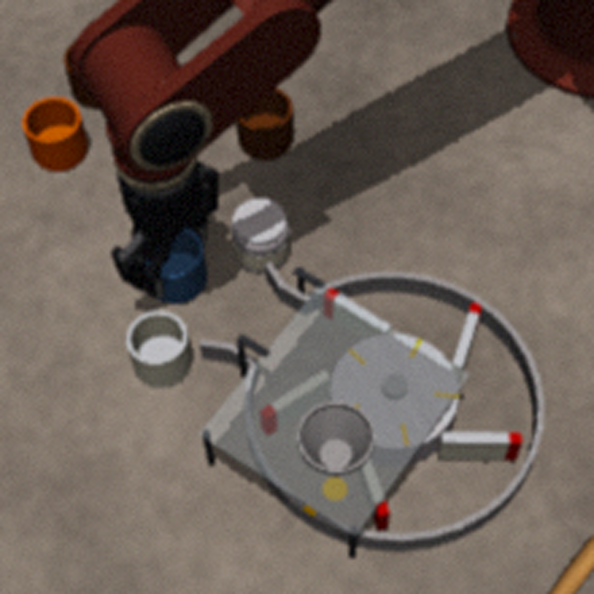

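View pics/w2.png

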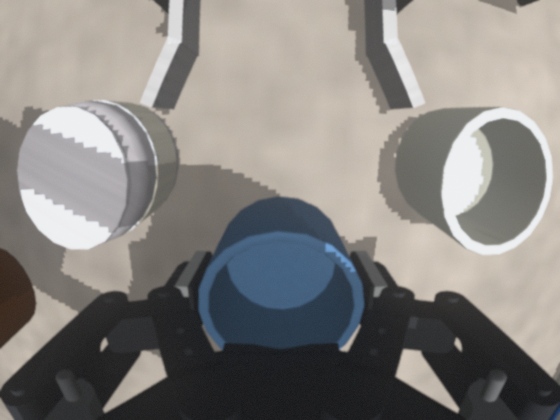

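```bash
python3 -m inch '[{"fingers":0.85,"delta_pos":[0,0,0],"twist":[0,0,0]},{"fingers":0.85,"delta_pos":[0,0,0],"twist":[0,0,0]},{"fingers":0.85,"delta_pos":[0,0,0],"twist":[0,0,0]},{"fingers":0.85,"delta_pos":[-0.3,0,0],"twist":[0,0,0]}]'
python3 -m inch '[{"fingers":0.85,"delta_pos":[-0.5,-2,0],"twist":[0,0,0]},{"fingers":0.85,"delta_pos":[0,-2.5,0],"twist":[0,0,0]},{"fingers":0.85,"delta_pos":[0,-2,0],"twist":[0,0,0]},{"fingers":-0.25,"delta_pos":[0,0,0],"twist":[0,0,0]},{"fingers":-0.25,"delta_pos":[0,0,0],"twist":[0,0,0]}]'
python3 -m inch '[{"fingers":-0.25,"delta_pos":[0,0,0],"twist":[0,0,0]},{"fingers":-0.25,"delta_pos":[0,0,0],"twist":[0,0,0]}]'
python3 - <<'E'
from h import *
rep()
f=grab("wrist","w3");cv2.imwrite("pics/w3.png",f["pixels"])
E
```

```text
time: 5.98
tool_pos: [0.5689, -0.1745, 0.019]
tool_rot: [0.707, -0.012, 0.707, 0.012]
contact_force: [-0.5, -0.3, -0.0]
gripper_width: 0.923
time: 6.6
tool_pos: [0.5712, -0.2395, 0.0239]
tool_rot: [0.707, -0.012, 0.707, 0.012]
contact_force: [-0.2, 1.0, -0.6]
gripper_width: 0.518
time: 6.85
tool_pos: [0.5715, -0.2389, 0.0242]
tool_rot: [0.707, -0.012, 0.707, 0.013]
contact_force: [-0.3, -0.4, 0.1]
gripper_width: 0.373
t6.85 pos [ 0.5715 -0.2389  0.0242] stn [  -1.1 -333.3] F [-0.3 -0.4  0.1] w0.373 
xax [-0.  0. -1.] zax [ 0.999  0.035 -0.   ]
```

View pics/w3.png

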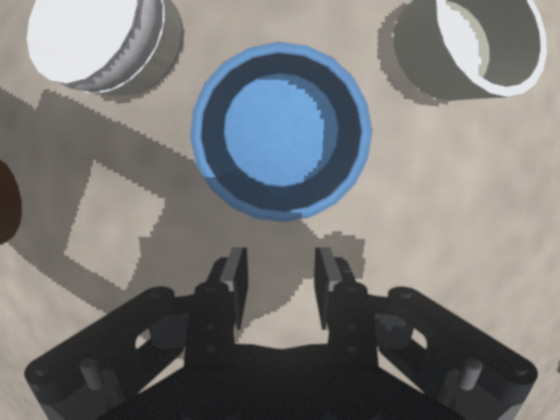

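```bash
python3 -m inch '[{"fingers":-0.25,"delta_pos":[0,1.5,0.1],"twist":[0,0,0]},{"fingers":-0.25,"delta_pos":[0,1.5,0],"twist":[0,0,0]},{"fingers":-0.25,"delta_pos":[0,1.5,0],"twist":[0,0,0]},{"fingers":-0.25,"delta_pos":[0,1.5,0],"twist":[0,0,0]},{"fingers":-0.25,"delta_pos":[0,1.5,0],"twist":[0,0,0]}]'
python3 -m inch '[{"fingers":-0.25,"delta_pos":[0,1,0],"twist":[0,0,0]},{"fingers":-0.25,"delta_pos":[0,1,0],"twist":[0,0,0]},{"fingers":-0.25,"delta_pos":[0,1,0],"twist":[0,0,0]}]'
python3 - <<'E'
from h import *
rep()
f=grab("wrist","w4");cv2.imwrite("pics/w4.png",f["pixels"])
f=grab("side","d4");crop(f,190,130,400,345,2.7,"d4c")
E
```

```text
time: 7.52
tool_pos: [0.57, -0.1633, 0.0243]
tool_rot: [0.707, -0.012, 0.707, 0.012]
contact_force: [0.1, -0.8, 0.0]
gripper_width: 0.372
time: 7.9
tool_pos: [0.569, -0.1341, 0.0243]
tool_rot: [0.707, -0.012, 0.707, 0.012]
contact_force: [-0.2, -1.1, 0.1]
gripper_width: 0.379
t7.90 pos [ 0.569  -0.1341  0.0243] stn [  -0.  -228.4] F [-0.2 -1.1  0.1] w0.379 
xax [ 0. -0. -1.] zax [0.999 0.034 0.   ]
```

View pics/w4.png

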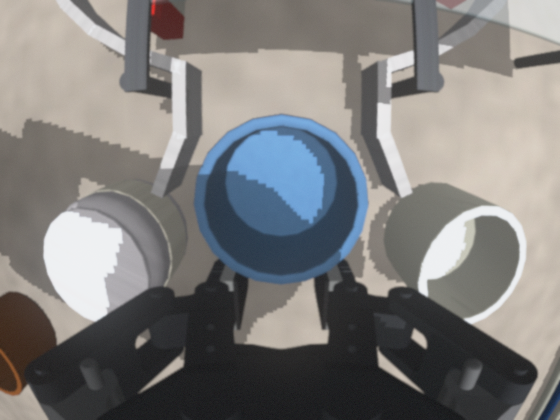

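View pics/d4c.png

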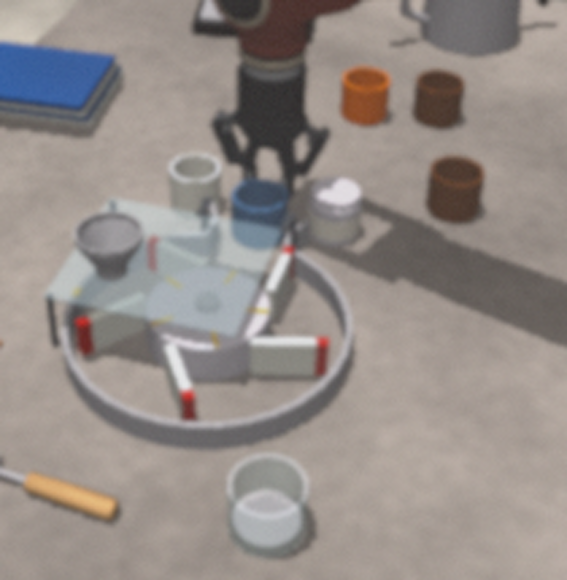

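```bash
python3 -m inch '[{"fingers":-0.25,"delta_pos":[0,1.2,0],"twist":[0,0,0]},{"fingers":-0.25,"delta_pos":[0,1.2,0],"twist":[0,0,0]},{"fingers":-0.25,"delta_pos":[0,1.2,0],"twist":[0,0,0]},{"fingers":-0.25,"delta_pos":[0,1.2,0],"twist":[0,0,0]}]'
python3 - <<'E'
from h import *
rep()
f=grab("wrist","w5");cv2.imwrite("pics/w5.png",f["pixels"])
f=grab("side","d5");crop(f,190,130,400,345,2.7,"d5c")
E
```

```text
time: 8.5
tool_pos: [0.5673, -0.0857, 0.0244]
tool_rot: [0.707, -0.012, 0.707, 0.012]
contact_force: [0.2, -0.8, 0.5]
gripper_width: 0.378
t8.50 pos [ 0.5673 -0.0857  0.0244] stn [   0. -180.] F [ 0.2 -0.8  0.5] w0.378 
xax [ 0. -0. -1.] zax [0.999 0.035 0.   ]
```

View pics/w5.png

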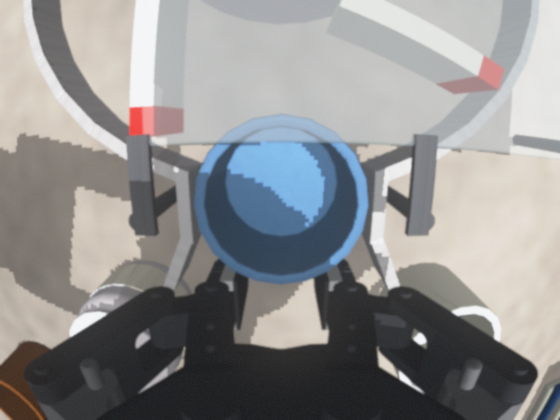

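View pics/d5c.png

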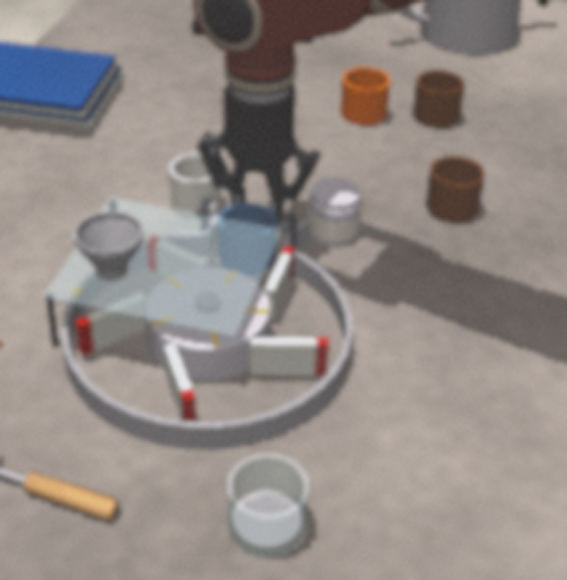

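```bash
python3 -m inch '[{"fingers":-0.25,"delta_pos":[-0.5,0.8,0],"twist":[0,0,0]},{"fingers":-0.25,"delta_pos":[0,0.8,0],"twist":[0,0,0]},{"fingers":-0.25,"delta_pos":[0,0.8,0],"twist":[0,0,0]}]'
python3 -m inch '[{"fingers":-0.25,"delta_pos":[0,0.6,0],"twist":[0,0,0]},{"fingers":-0.25,"delta_pos":[0,0.6,0],"twist":[0,0,0]}]'
python3 - <<'E'
from h import *
rep()
f=grab("wrist","w6");cv2.imwrite("pics/w6.png",f["pixels"])
f=grab("side","d6");crop(f,190,130,400,345,2.7,"d6c")
E
```

```text
time: 8.98
tool_pos: [0.5665, -0.0622, 0.0294]
tool_rot: [0.707, -0.012, 0.707, 0.012]
contact_force: [0.0, -1.2, -0.0]
gripper_width: 0.373
time: 9.22
tool_pos: [0.566, -0.0502, 0.0292]
tool_rot: [0.707, -0.012, 0.707, 0.012]
contact_force: [-0.2, -1.0, -0.7]
gripper_width: 0.372
t9.22 pos [ 0.566  -0.0502  0.0292] stn [  -0.  -144.5] F [-0.2 -1.  -0.7] w0.372 
xax [-0.  0. -1.] zax [ 0.999  0.035 -0.   ]
```

View pics/w6.png

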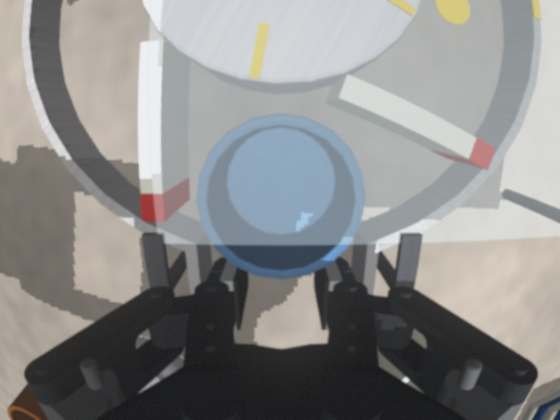

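View pics/d6c.png

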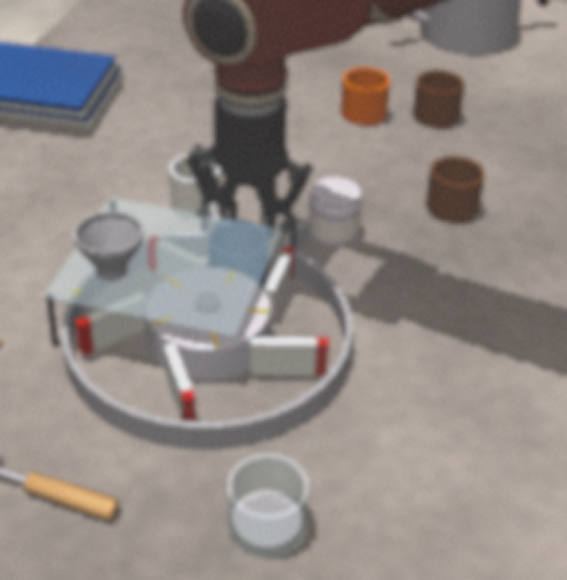

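```bash
python3 -m inch '[{"fingers":-0.25,"delta_pos":[0,0.5,0],"twist":[0,0,0]},{"fingers":-0.25,"delta_pos":[0,0.4,0],"twist":[0,0,0]},{"fingers":-0.25,"delta_pos":[0,0,0],"twist":[0,0,0]}]'
python3 - <<'E'
from h import *
rep()
f=grab("wrist","w7");cv2.imwrite("pics/w7.png",f["pixels"])
hsv=cv2.cvtColor(f["pixels"],cv2.COLOR_BGR2HSV)
for n,f in(("wrist",f),("scene",grab("scene","s7")),("side",grab("side","d7"))):
    hsv=cv2.cvtColor(f["pixels"],cv2.COLOR_BGR2HSV)
    b=cv2.inRange(hsv,(95,55,20),(120,255,255));k,l,st,c=cv2.connectedComponentsWithStats(b)
    for i in range(1,k):
        X=w2s(ray(f,*c[i],.03,n=="wrist"))
        if st[i,4]>60 and np.hypot(*X)<200: print(n,c[i],st[i],X)
crop(load("s7"),165,85,385,305,2.7,"s7c")
E
```

```text
time: 9.7
tool_pos: [0.5658, -0.0413, 0.0293]
tool_rot: [0.707, -0.012, 0.707, 0.012]
contact_force: [0.7, -0.3, -0.1]
gripper_width: 0.374
t9.70 pos [ 0.5658 -0.0413  0.0293] stn [   0.  -135.6] F [ 0.7 -0.3 -0.1] w0.374 
xax [-0.  0. -1.] zax [0.999 0.035 0.   ]
wrist [280.82580395 183.62130957] [  199   115   165   162 12905] [ -0.28536136 -96.29090829]
scene [279.35010482 211.11949686] [268 199  24  28 477] [  -5.07285751 -101.63196862]
side [277.44628099 222.02479339] [267 214  21  20 242] [   2.97299952 -117.51339592]
```

View pics/w7.png

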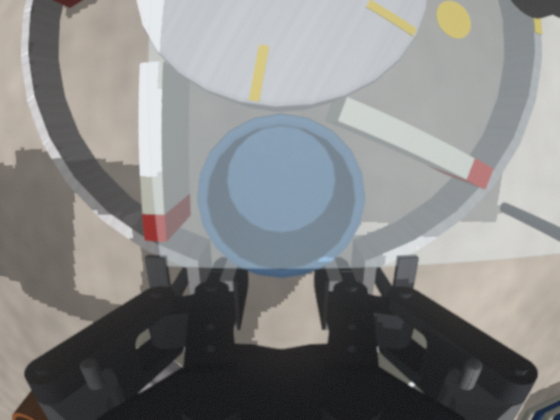

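View pics/s7c.png

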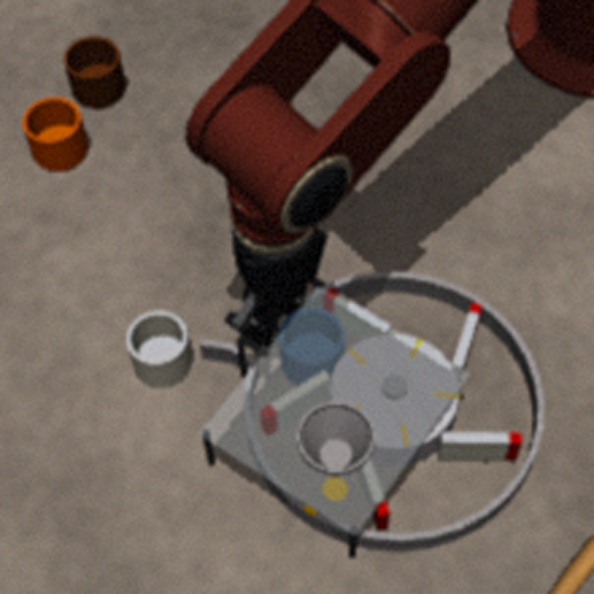

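```bash
python3 -m inch '[{"fingers":-0.25,"delta_pos":[0,-1,0],"twist":[0,0,0]},{"fingers":-0.25,"delta_pos":[0,-1.5,0],"twist":[0,0,0]},{"fingers":-0.25,"delta_pos":[-4,0,0],"twist":[0,0,0]},{"fingers":-1,"delta_pos":[-5,0,0],"twist":[0,0,0]},{"fingers":-1,"delta_pos":[-5,0,0],"twist":[0,0,0]}]'
python3 -m inch '[{"fingers":-1,"delta_pos":[0,0,0],"twist":[10.6,0,0]},{"fingers":-1,"delta_pos":[0,0,0],"twist":[10.6,0,0]},{"fingers":-1,"delta_pos":[0,0,0],"twist":[10.6,0,0]},{"fingers":-1,"delta_pos":[0,0,0],"twist":[10.6,0,0]},{"fingers":-1,"delta_pos":[0,0,0],"twist":[10.6,0,0]}]'
python3 -m inch '[{"fingers":-1,"delta_pos":[0,0,0],"twist":[10.6,0,0]},{"fingers":-1,"delta_pos":[0,0,0],"twist":[0,0,0]}]'
python3 - <<'E'
from h import *
rep()
a=np.radians(77);print(togo([*s2w([105*np.cos(a),105*np.sin(a)]),.16]))
f=grab("scene","s8");crop(f,205,155,385,305,4,"s8c")
f=grab("side","d8");crop(f,190,190,340,320,4,"d8c")
for n in("s8","d8"):
    f=load(n);hsv=cv2.cvtColor(f["pixels"],cv2.COLOR_BGR2HSV)
    for nm,lo,hi,h in(("cup",(95,55,20),(120,255,255),.03),("dash",(20,80,60),(35,255,255),.048)):
        k,l,st,c=cv2.connectedComponentsWithStats(cv2.inRange(hsv,lo,hi))
        for i in range(1,k):
            X=w2s(ray(f,*c[i],h))
            if st[i,4]>(60 if nm=="cup" else 3) and np.hypot(*X)<(200 if nm=="cup" else 60): print(n,nm,c[i].round(1),st[i,4],X.round(1),np.degrees(np.arctan2(X[1],X[0])).round(1))
E
```

```text
time: 10.48
tool_pos: [0.5664, -0.0678, 0.1706]
tool_rot: [0.707, -0.012, 0.707, 0.012]
contact_force: [0.3, 0.1, 0.6]
gripper_width: -0.002
time: 11.1
tool_pos: [0.5666, -0.0678, 0.1693]
tool_rot: [0.637, 0.307, 0.637, -0.307]
contact_force: [0.6, -0.9, -0.1]
gripper_width: -0.002
time: 11.35
tool_pos: [0.5666, -0.0676, 0.1693]
tool_rot: [0.608, 0.362, 0.607, -0.362]
contact_force: [0.0, -0.1, 0.7]
gripper_width: 0.002
t11.35 pos [ 0.5666 -0.0676  0.1693] stn [  -0.  -161.9] F [ 0.  -0.1  0.7] w0.002 
xax [-0. -0. -1.] zax [ 0.476 -0.879  0.   ]
[  0.93  13.88 -22.6 ]
s8 cup [279.5 211.1] 475 [  -5.4 -101.5] -93.0
s8 dash [318.7 213.2] 12 [-49.9  -7.2] -171.8
s8 dash [297.2 216.9] 8 [ -9.  -47.4] -100.8
s8 dash [331.4 231.2] 11 [-23.7  47.6] 116.5
s8 dash [314.5 245.6] 11 [35.2 33.9] 43.9
d8 cup [277.5 221.9] 221 [   3. -118.] -88.5
```

View pics/s8c.png

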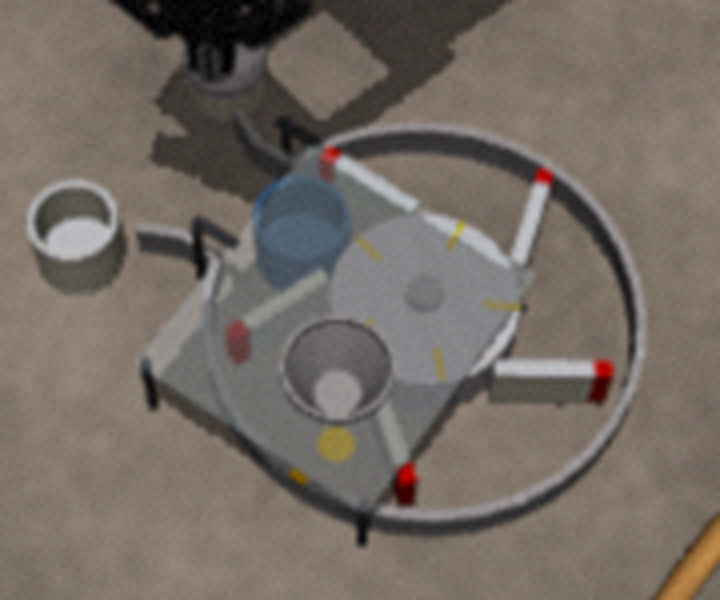

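View pics/d8c.png

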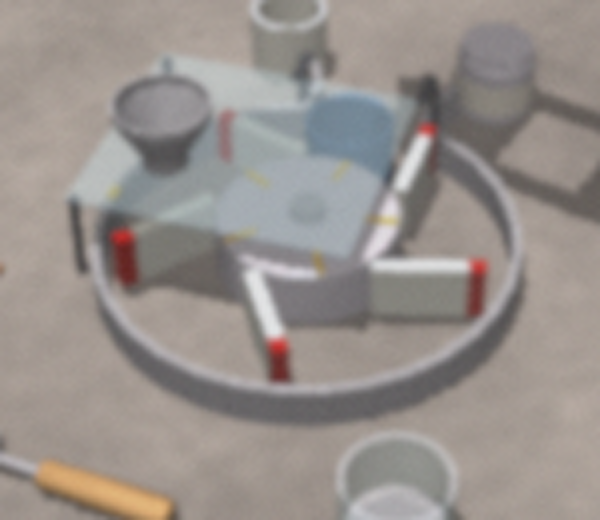

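```bash
python3 -m inch '[{"fingers":-1,"delta_pos":[0.2,2.78,-4.52],"twist":[0,0,0]},{"fingers":-1,"delta_pos":[0.2,2.78,-4.52],"twist":[0,0,0]},{"fingers":-1,"delta_pos":[0.2,2.78,-4.52],"twist":[0,0,0]},{"fingers":-1,"delta_pos":[0.2,2.78,-4.52],"twist":[0,0,0]},{"fingers":-1,"delta_pos":[0.2,2.78,-4.52],"twist":[0,0,0]}]'
python3 -m inch '[{"fingers":-1,"delta_pos":[4,0,0],"twist":[0,0,0]},{"fingers":-1,"delta_pos":[0,0,0],"twist":[0,0,0]}]'
python3 - <<'E'
from h import *
rep()
a=np.radians(77);print(togo([*s2w([105*np.cos(a),105*np.sin(a)]),.028]))
f=grab("wrist","w9");cv2.imwrite("pics/w9.png",f["pixels"])
E
```

```text
time: 12.08
tool_pos: [0.5816, 0.1998, 0.1594]
tool_rot: [0.608, 0.362, 0.608, -0.361]
contact_force: [0.2, -0.4, -0.0]
gripper_width: 0.001
time: 12.32
tool_pos: [0.5787, 0.1981, 0.1154]
tool_rot: [0.606, 0.359, 0.61, -0.363]
contact_force: [-0.6, -1.0, -0.0]
gripper_width: -0.0
t12.32 pos [0.5787 0.1981 0.1154] stn [ 21.4 103.3] F [-0.6 -1.  -0. ] w-0.000 
xax [-0.008 -0.002 -1.   ] zax [ 0.478 -0.879 -0.002]
[8.74 0.23 0.2 ]
```

View pics/w9.png

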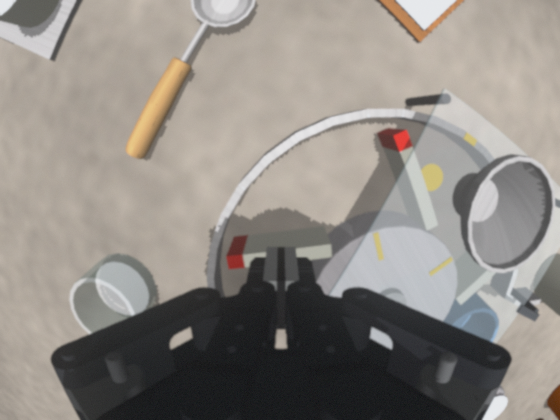

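```bash
python3 -m inch '[{"fingers":-1,"delta_pos":[3,0.1,0.2],"twist":[0,0,0]},{"fingers":-1,"delta_pos":[3,0,0],"twist":[0,0,0]},{"fingers":-1,"delta_pos":[2.7,0,0],"twist":[0,0,0]},{"fingers":-1,"delta_pos":[0,0,0],"twist":[0,0,0]}]'
python3 - <<'E'
from h import *
rep()
f=grab("wrist","w10");cv2.imwrite("pics/w10.png",f["pixels"])
f=grab("side","d10");crop(f,190,180,340,320,4,"d10c")
E
```

```text
time: 12.88
tool_pos: [0.5826, 0.1959, 0.0315]
tool_rot: [0.606, 0.362, 0.608, -0.363]
contact_force: [0.7, 0.9, -0.3]
gripper_width: 0.004
t12.88 pos [0.5826 0.1959 0.0315] stn [ 25.1 100.9] F [ 0.7  0.9 -0.3] w0.004 
xax [-0.003 -0.001 -1.   ] zax [ 0.475 -0.88  -0.001]
```

View pics/w10.png

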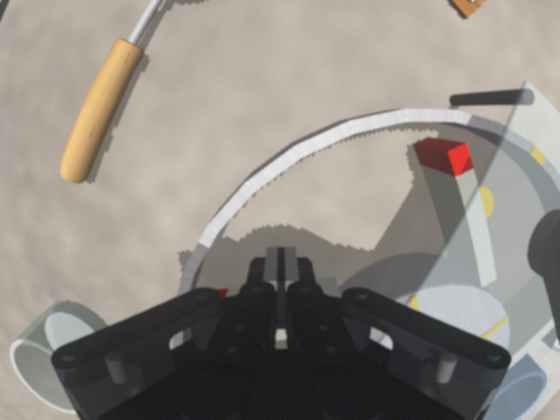

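View pics/d10c.png

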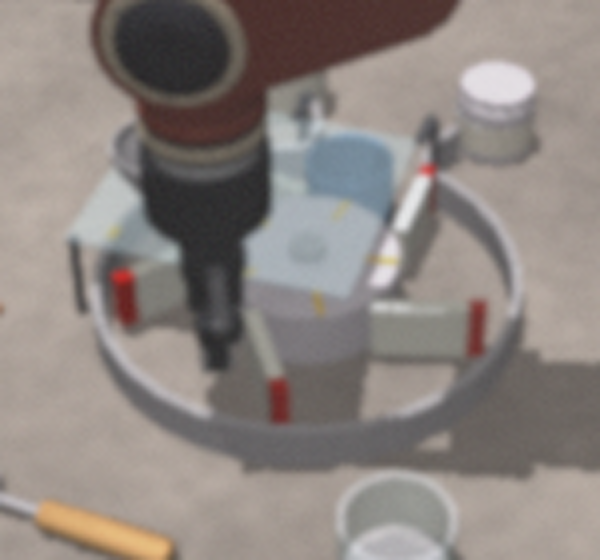

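```bash
python3 -m inch '[{"fingers":-1,"delta_pos":[0.1,-0.58,-0.45],"twist":[-4,0,0]},{"fingers":-1,"delta_pos":[0.1,-0.58,-0.45],"twist":[-4,0,0]},{"fingers":-1,"delta_pos":[0,-0.58,-0.45],"twist":[-4,0,0]},{"fingers":-1,"delta_pos":[0,-0.58,-0.45],"twist":[-4,0,0]},{"fingers":-1,"delta_pos":[0,-0.58,-0.45],"twist":[-4,0,0]}]'
cat >> h.py <<'E'
def pol():
    s,R=tool();p=w2s(s["tool_pos"]);print("polar r%.1f ang%.1f"%(np.hypot(*p),np.degrees(np.arctan2(p[1],p[0]))),"tool z ang %.1f"%(np.degrees(np.arctan2(R[1,2],R[0,2]))-2))
def seats(tag):
    for n in("scene","side"):
        f=grab(n,n+tag);hsv=cv2.cvtColor(f["pixels"],cv2.COLOR_BGR2HSV)
        for nm,lo,hi,h in(("cup",(95,55,20),(120,255,255),.03),("dash",(20,80,60),(35,255,255),.048)):
            k,l,st,c=cv2.connectedComponentsWithStats(cv2.inRange(hsv,lo,hi))
            for i in range(1,k):
                X=w2s(ray(f,*c[i],h))
                if st[i,4]>(60 if nm=="cup" else 3) and np.hypot(*X)<(200 if nm=="cup" else 60): 
                    a=np.degrees(np.arctan2(X[1],X[0]));print(n,nm,st[i,4],X.round(1),a.round(1),"mod72 %.1f"%(a%72))
    crop(load("scene"+tag),205,155,385,305,4,"s"+tag);crop(load("side"+tag),190,180,340,320,4,"d"+tag)
E
python3 - <<'E'
from h import *
rep();pol();seats("11")
E
```

```text
time: 13.6
tool_pos: [0.5488, 0.1986, 0.0333]
tool_rot: [0.663, 0.252, 0.66, -0.249]
contact_force: [0.5, 2.3, -0.3]
gripper_width: -0.007
t13.60 pos [0.5488 0.1986 0.0333] stn [ -8.6 104.7] F [ 0.5  2.3 -0.3] w-0.007 
xax [ 0.005  0.002 -1.   ] zax [ 0.749 -0.663  0.002]
polar r105.1 ang94.7 tool z ang -43.5
scene cup 503 [ -2.7 -99.3] -91.6 mod72 52.4
scene dash 11 [-49.7 -16. ] -162.2 mod72 53.8
scene dash 9 [ -0.7 -50.6] -90.8 mod72 53.2
scene dash 7 [-29.5  39.9] 126.5 mod72 54.5
scene dash 8 [29.1 39.1] 53.3 mod72 53.3
side cup 192 [  -2.1 -120. ] -91.0 mod72 53.0
```

View pics/d11.png

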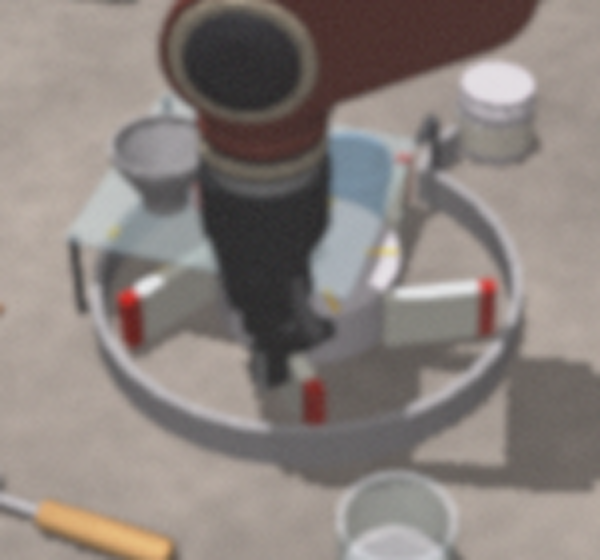

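```bash
python3 -m inch '[{"fingers":-1,"delta_pos":[0,-0.58,-0.45],"twist":[-4,0,0]},{"fingers":-1,"delta_pos":[0,-0.58,-0.45],"twist":[-4,0,0]},{"fingers":-1,"delta_pos":[0,-0.58,-0.45],"twist":[-4,0,0]},{"fingers":-1,"delta_pos":[0,-0.58,-0.45],"twist":[-4,0,0]},{"fingers":-1,"delta_pos":[0,-0.58,-0.45],"twist":[-4,0,0]}]'
python3 - <<'E'
from h import *
rep();pol();seats("12")
E
```

```text
time: 14.32
tool_pos: [0.514, 0.1875, 0.0328]
tool_rot: [0.696, 0.134, 0.693, -0.131]
contact_force: [-0.4, 3.2, 1.7]
gripper_width: -0.001
t14.32 pos [0.514  0.1875 0.0328] stn [-43.8  94.9] F [-0.4  3.2  1.7] w-0.001 
xax [ 0.004  0.003 -1.   ] zax [ 0.93  -0.368  0.003]
polar r104.5 ang114.8 tool z ang -23.6
scene cup 538 [ 33.5 -96.5] -70.8 mod72 1.2
scene dash 7 [-38.7 -30.1] -142.1 mod72 1.9
scene dash 8 [ 16.  -45.9] -70.8 mod72 1.2
scene dash 6 [-41.   28.4] 145.3 mod72 1.3
scene dash 14 [14.4 48.1] 73.4 mod72 1.4
```

View pics/s12.png

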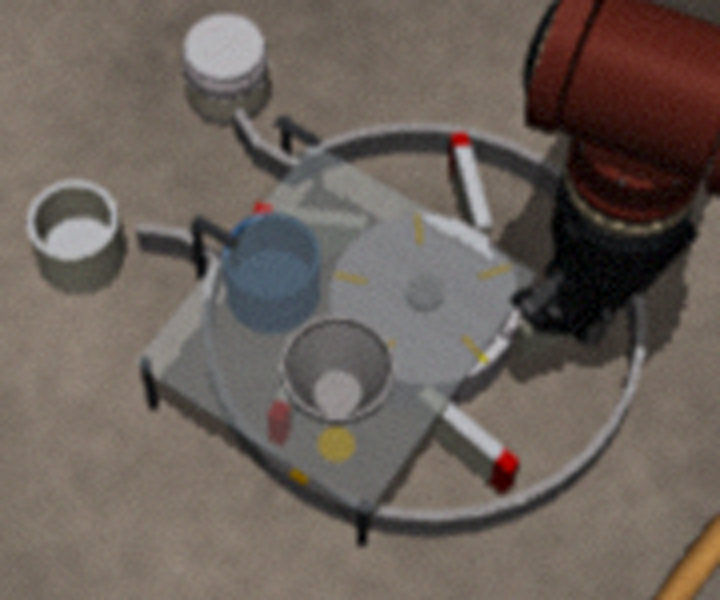

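The cup now rides in the wheel with the paddle behind it, at about -71°. I'll carry on turning.

```bash
python3 -m inch '[{"fingers":-1,"delta_pos":[0,-0.58,-0.45],"twist":[-4,0,0]},{"fingers":-1,"delta_pos":[0,-0.58,-0.45],"twist":[-4,0,0]},{"fingers":-1,"delta_pos":[0,-0.58,-0.45],"twist":[-4,0,0]},{"fingers":-1,"delta_pos":[0,-0.58,-0.45],"twist":[-4,0,0]},{"fingers":-1,"delta_pos":[0,-0.58,-0.45],"twist":[-4,0,0]}]'
python3 -m inch '[{"fingers":-1,"delta_pos":[0,-0.58,-0.45],"twist":[-4,0,0]},{"fingers":-1,"delta_pos":[0,-0.58,-0.45],"twist":[-4,0,0]},{"fingers":-1,"delta_pos":[0,-0.58,-0.45],"twist":[-4,0,0]},{"fingers":-1,"delta_pos":[0,-0.58,-0.45],"twist":[-4,0,0]},{"fingers":-1,"delta_pos":[0,-0.58,-0.45],"twist":[-4,0,0]}]'
python3 - <<'E'
from h import *
rep();pol();seats("13")
E
```

```text
time: 15.05
tool_pos: [0.4846, 0.164, 0.0317]
tool_rot: [0.708, 0.011, 0.706, -0.01]
contact_force: [-1.3, 2.8, 1.1]
gripper_width: -0.003
time: 15.68
tool_pos: [0.465, 0.1325, 0.0313]
tool_rot: [0.698, -0.113, 0.698, 0.113]
contact_force: [-1.8, 2.0, 1.9]
gripper_width: -0.001
t15.68 pos [0.465  0.1325 0.0313] stn [-94.6  41.6] F [-1.8  2.   1.9] w-0.001 
xax [ 0.     0.001 -1.   ] zax [0.949 0.315 0.001]
polar r103.3 ang156.3 tool z ang 16.4
scene cup 328 [ 95.3 -57.9] -31.3 mod72 40.7
scene dash 12 [-51.7  -6.8] -172.5 mod72 43.5
scene dash 8 [ -9.6 -48.5] -101.2 mod72 42.8
scene dash 13 [-22.9  47.4] 115.8 mod72 43.8
scene dash 12 [36.1 33.6] 42.9 mod72 42.9
side cup 214 [ 87.  -56.6] -33.0 mod72 39.0
```

View pics/s13.png

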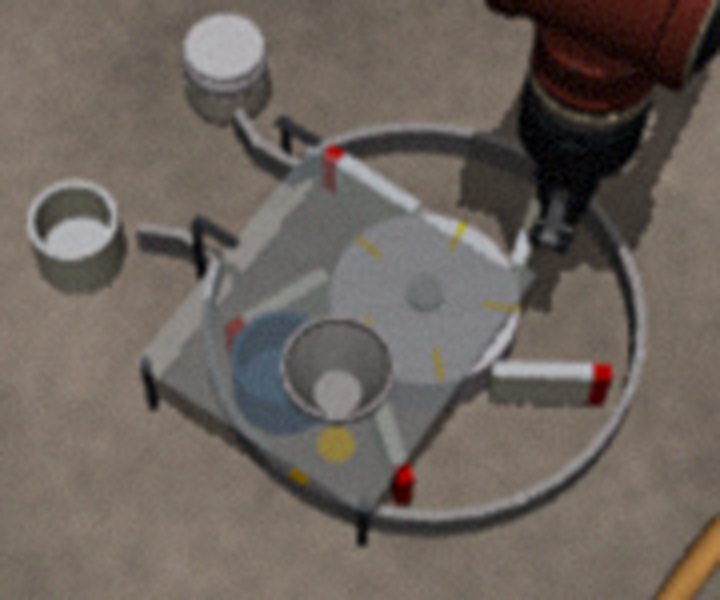

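```bash
python3 -m inch '[{"fingers":-1,"delta_pos":[0,-0.58,-0.44],"twist":[-4,0,0]},{"fingers":-1,"delta_pos":[0,-0.58,-0.44],"twist":[-4,0,0]},{"fingers":-1,"delta_pos":[0,-0.58,-0.44],"twist":[-4,0,0]},{"fingers":-1,"delta_pos":[0,-0.58,-0.44],"twist":[-4,0,0]},{"fingers":-1,"delta_pos":[0,-0.58,-0.44],"twist":[-4,0,0]}]'
python3 -m inch '[{"fingers":-1,"delta_pos":[0,-0.29,-0.22],"twist":[-2,0,0]},{"fingers":-1,"delta_pos":[0,-0.29,-0.22],"twist":[-2,0,0]},{"fingers":-1,"delta_pos":[0,0,0],"twist":[0,0,0]}]'
python3 - <<'E'
from h import *
rep();pol();seats("14")
E
```

```text
time: 16.4
tool_pos: [0.458, 0.0968, 0.0309]
tool_rot: [0.668, -0.232, 0.668, 0.232]
contact_force: [-2.6, 1.2, 1.9]
gripper_width: -0.002
time: 16.77
tool_pos: [0.4584, 0.0894, 0.0306]
tool_rot: [0.66, -0.255, 0.66, 0.255]
contact_force: [-1.6, -0.8, -0.4]
gripper_width: 0.001
t16.77 pos [0.4584 0.0894 0.0306] stn [-102.7   -1.3] F [-1.6 -0.8 -0.4] w0.001 
xax [ 0. -0. -1.] zax [ 0.741  0.672 -0.   ]
polar r102.7 ang-179.3 tool z ang 40.2
scene cup 301 [114.2  -1.2] -0.6 mod72 71.4
scene dash 7 [-41.6 -25.8] -148.2 mod72 67.8
scene dash 12 [ 11.6 -48.4] -76.5 mod72 67.5
scene dash 9 [-38.1  31.3] 140.6 mod72 68.6
scene dash 11 [19.  46.3] 67.7 mod72 67.7
side cup 336 [100.4  -0.7] -0.4 mod72 71.6
side dash 4 [18.  44.5] 68.0 mod72 68.0
```

View pics/s14.png

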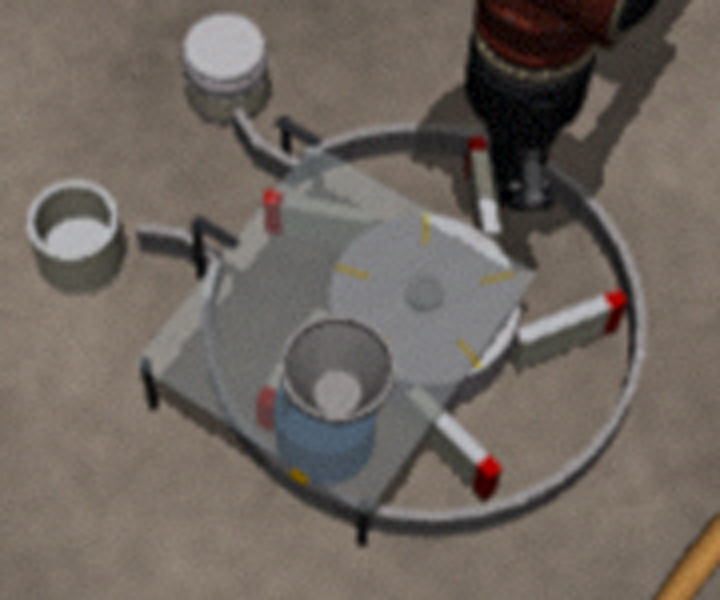

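View pics/d14.png

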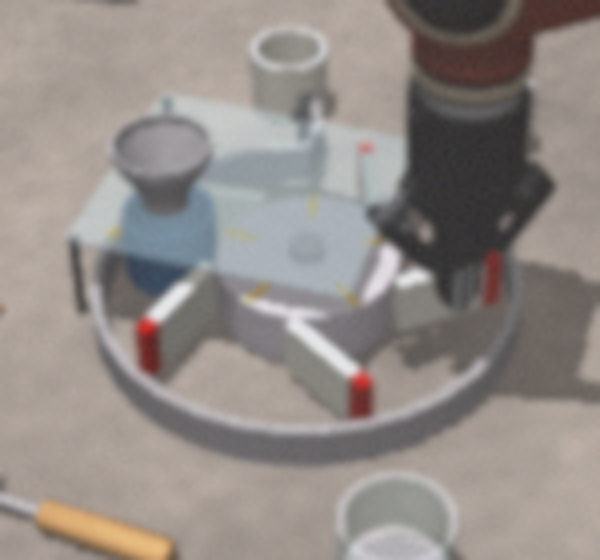

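```bash
python3 -m inch '[{"fingers":-1,"delta_pos":[0,-0.15,-0.11],"twist":[-1,0,0]},{"fingers":-1,"delta_pos":[0,-0.15,-0.11],"twist":[-1,0,0]},{"fingers":-1,"delta_pos":[0,-0.15,-0.11],"twist":[-1,0,0]},{"fingers":-1,"delta_pos":[0,-0.15,-0.11],"twist":[-1,0,0]},{"fingers":-1,"delta_pos":[0,0,0],"twist":[0,0,0]}]'
cat > axis.py <<'E'
from h import *
def cupaxis(ns,ns2=None):
    pl=[]
    for tag in ns:
        f=load(tag);hsv=cv2.cvtColor(f["pixels"],cv2.COLOR_BGR2HSV)
        b=cv2.inRange(hsv,(95,50,15),(122,255,255));k,l,st,c=cv2.connectedComponentsWithStats(b)
        best=max((i for i in range(1,k) if st[i,4]>60 and np.linalg.norm(w2s(ray(f,*c[i],.03))-[100,0])<60),key=lambda i:st[i,4])
        m=l==best;rows=[r for r in range(420) if m[r].sum()>=.85*max(m.sum(1))]
        r=rows;mid=[(np.where(m[i])[0].min()+np.where(m[i])[0].max())/2 for i in r]
        u,v=np.mean(mid),np.mean(r);A=w2s(ray(f,u,v,0));B=w2s(ray(f,u,v,.1));print(tag,round(u,1),v,[ (np.where(m[i])[0].min(),np.where(m[i])[0].max()) for i in r][::3]);pl.append((A,B-A))
    n=[np.array([-d[1],d[0]])/np.hypot(*d) for _,d in pl]
    print("axis stn",np.linalg.solve(np.array(n),[n[i]@pl[i][0] for i in range(2)]).round(1))
E
python3 - <<'E'
from axis import *
cupaxis(["scene14","side14"])
rep();pol();seats("15");cupaxis(["scene15","side15"])
E
```

```text
time: 17.5
tool_pos: [0.4592, 0.0819, 0.0303]
tool_rot: [0.65, -0.279, 0.65, 0.278]
contact_force: [-0.3, 0.4, -0.4]
gripper_width: 0.0
scene14 285.9 264.75 [(np.int64(274), np.int64(297)), (np.int64(275), np.int64(297)), (np.int64(275), np.int64(297))]
side14 231.8 239.0 [(np.int64(221), np.int64(242)), (np.int64(222), np.int64(242)), (np.int64(222), np.int64(242))]
axis stn [101.3  -7.5]
t17.50 pos [0.4592 0.0819 0.0303] stn [-102.2   -8.8] F [-0.3  0.4 -0.4] w0.000 
xax [ 0. -0. -1.] zax [ 0.69   0.724 -0.   ]
polar r102.6 ang-175.1 tool z ang 44.4
scene cup 328 [111.7   7.1] 3.7 mod72 3.7
scene dash 11 [-39.9 -29.2] -143.8 mod72 0.2
scene dash 9 [ 14.9 -46.7] -72.3 mod72 71.7
scene dash 9 [-39.2  27.7] 144.8 mod72 0.8
scene dash 11 [14.9 48.6] 73.0 mod72 1.0
side cup 383 [101.    6.4] 3.6 mod72 3.6
scene15 288.2 265.5 [(np.int64(277), np.int64(300)), (np.int64(277), np.int64(300)), (np.int64(277), np.int64(299)), (np.int64(277), np.int64(299))]
side15 230.6 240.5 [(np.int64(220), np.int64(241)), (np.int64(221), np.int64(241)), (np.int64(220), np.int64(241)), (np.int64(220), np.int64(241))]
axis stn [1.018e+02 1.000e-01]
```

View pics/s15.png

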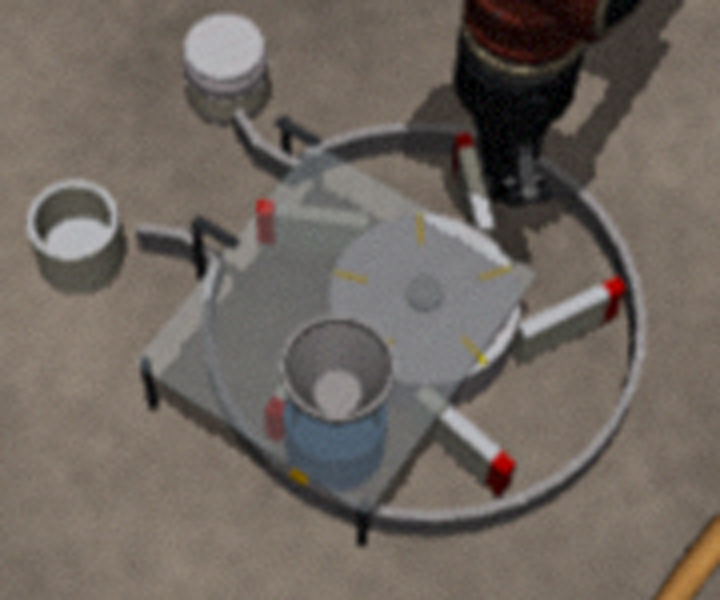

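Two views put the cup axis at station (101.8, 0.1), and the dashes agree. I'll back off the paddle and lift clear.

```bash
python3 -m inch '[{"fingers":-1,"delta_pos":[0,0.6,0],"twist":[0,0,0]},{"fingers":-1,"delta_pos":[0,0.6,0],"twist":[0,0,0]},{"fingers":-1,"delta_pos":[-3,0,0],"twist":[0,0,0]},{"fingers":-1,"delta_pos":[-5,0,0],"twist":[0,0,0]},{"fingers":-1,"delta_pos":[-5,0,0],"twist":[0,0,0]}]'
python3 -m inch '[{"fingers":-1,"delta_pos":[-4,0,0],"twist":[0,0,0]},{"fingers":-1,"delta_pos":[0,0,0],"twist":[0,0,0]},{"fingers":-1,"delta_pos":[0,0,0],"twist":[0,0,0]}]'
python3 - <<'E'
from axis import *
rep();seats("16");cupaxis(["scene16","side16"])
C0=load("scene0");
for n in("scene","side"):
    a=load(n+"0");b=load(n+"16");A=cloud(a);B=cloud(b)
    boxes=dict(scene=dict(tin=(247,155,273,188),white=(208,198,240,230),glass=(385,220,420,256),spoon=(340,280,395,342)),side=dict(glass=(270,298,308,335),spoon=(165,288,236,325),tin=(302,194,325,222),white=(250,185,273,208)))[n]
    for k,(u0,v0,u1,v1) in boxes.items():
        d=cv2.phaseCorrelate(cv2.cvtColor(a["pixels"][v0:v1,u0:u1],6).astype(np.float32),cv2.cvtColor(b["pixels"][v0:v1,u0:u1],6).astype(np.float32));print(n,k,np.round(d[0],2),round(d[1],2))
E
```

```text
time: 18.23
tool_pos: [0.4497, 0.0907, 0.1613]
tool_rot: [0.65, -0.278, 0.65, 0.279]
contact_force: [0.3, -0.1, 0.5]
gripper_width: -0.004
time: 18.6
tool_pos: [0.4498, 0.0906, 0.1994]
tool_rot: [0.65, -0.278, 0.65, 0.279]
contact_force: [-0.6, 0.2, 0.1]
gripper_width: 0.006
t18.60 pos [0.4498 0.0906 0.1994] stn [-111.3    0.2] F [-0.6  0.2  0.1] w0.006 
xax [-0.001 -0.    -1.   ] zax [ 0.69   0.724 -0.001]
scene cup 325 [111.9   6.7] 3.4 mod72 3.4
scene dash 12 [-39.4 -29. ] -143.6 mod72 0.4
scene dash 8 [ 15.  -47.7] -72.6 mod72 71.4
scene dash 9 [-39.2  27.7] 144.8 mod72 0.8
scene dash 10 [15.2 49. ] 72.8 mod72 0.8
side cup 380 [100.9   6.1] 3.5 mod72 3.5
scene16 288.4 265.5 [(np.int64(277), np.int64(300)), (np.int64(277), np.int64(300)), (np.int64(277), np.int64(300)), (np.int64(278), np.int64(298))]
side16 230.6 240.0 [(np.int64(220), np.int64(241)), (np.int64(221), np.int64(241)), (np.int64(220), np.int64(241)), (np.int64(220), np.int64(241))]
axis stn [101.5   0.2]
scene tin [ 0.54 -0.01] 0.96
scene white [-0.05  0.14] 0.92
scene glass [-0.04 -0.16] 0.93
scene spoon [0.01 0.05] 0.96
side glass [-0.04  0.02] 0.98
side spoon [-0.05 -0.01] 1.03
side tin [-0.7   1.09] 0.26
side white [0.04 0.08] 1.0
```

View pics/d16.png

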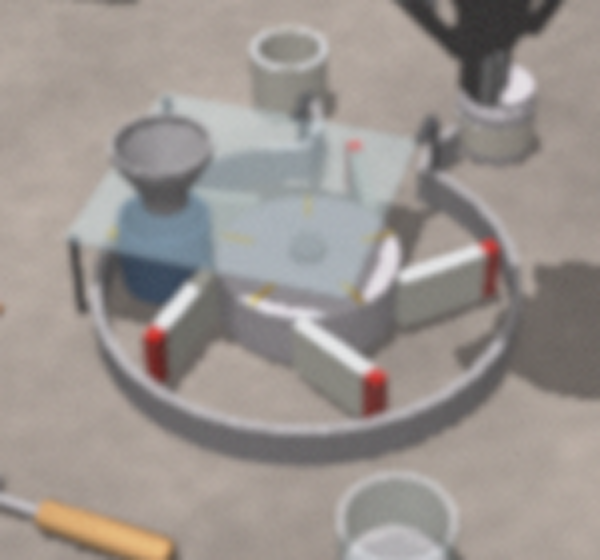

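View pics/s16.png

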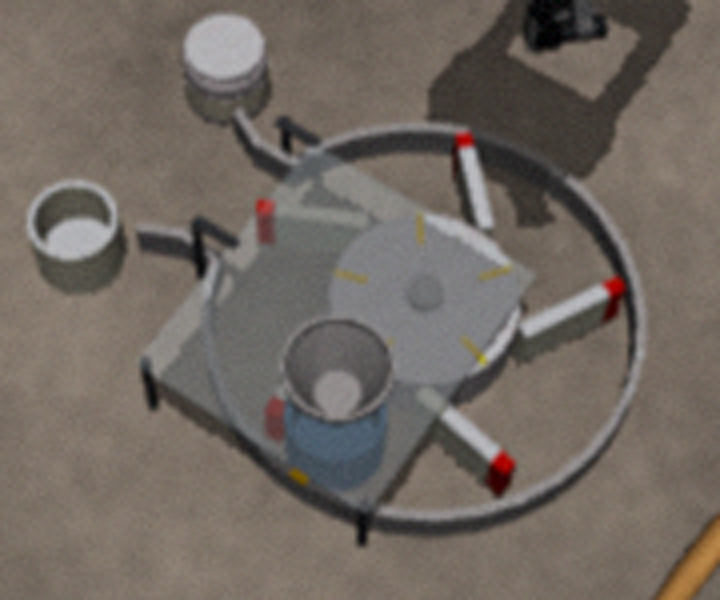

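```bash
python3 -c "
from plant import manip
print(manip.job_done())"
```

```text
the job is handed in; nothing more can be done
None
```

The blue cup stands under the dosing funnel, the arm is clear of everything, and the job is handed in at about 18.7 s of the 72 s. No verdict is reported back.

**What I did:** I gripped the cup and slid it along the counter to the front of the lane, then let go. With the half-open fingers I pushed it from behind into the free pocket. With the fingers shut I turned one paddle about 100° counter-clockwise, backed off and lifted clear.

**Last checks:**
- **Entry pocket:** the wrist camera put the cup at station (-0.3, -96) mm, against the target (0, -98). The side view disagreed at (3, -118), but the gripper partly hid the cup there.
- **Under the funnel:** after I let go, the two views put the cup's axis at station (101.5, 0.2) mm, about 1.5 mm from the spout. The wheel's dashes are within 1° of the seat position. Plain colour centroids gave about 6 mm more sideways (12 mm outwards from one camera), because the funnel hides part of the cup.
- **At rest:** cup and wheel readings matched before and after I backed off. I did not measure their speed.
- **Other objects:** the white cup, glass and spoon shifted less than 0.2 pixel. The tin read 0.5 pixel in the scene view, about 1 mm. Its side-view check was unreliable because the gripper stood in front of it.
- **Lift and tilt:** the wrist force stayed around 6 N or less at every reading. While I dragged the cup, the gripper briefly carried 1.6 N, so I lowered it slightly. I did not measure the cup's lift or tilt directly, and it looked upright in every picture.

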